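Fetch the pattern clog from behind the bench clutter

ROBOT

A 7-joint arm with a two-finger parallel gripper is mounted at the origin on the work surface. World frame = base frame: x ahead of the robot, y to its left, z up, the work surface at z = 0. Lengths are in m, angles in degrees, forces in N, time in s.
With the tool pointing down it reaches from about 0.35 to 0.9 m from the base axis. Payload 8.1 kg.
Tool frame: the origin (TCP) lies midway between the tips of the shut fingers; the grasp point (between the pads) lies 19 mm behind it; z points along the fingers, y is the line along which they close (so a half turn about z gives the same grasp; the last joint's range is limited). The gripper opens to 92 mm and grips with 3 to 60 N. Pads are 19 mm wide; open, the fingers measure 130 mm over their backs; the gripper's body (75 mm by 190 mm) begins 47 mm behind the grasp point.
Start: joints at [70.898, 24.895, 1.432, 90.138, -0.665, 64.973, -4.303], TCP at [0.143, -0.608, 0.227] pointing down, gripper open.
Joint ranges: [-149.89, 149.89], [-25.12, 119.58], [-72.63, 75.52], [4.76, 147.25], [-75.54, 255.54], [6.69, 114.76], [-157.13, 157.13]. Speed limits (degrees/s): [127.2, 127.2, 172.46, 172.46, 180, 180, 180].

INTERFACE

Orientations are given as a 3x3 rotation matrix whose columns are the frame's x, y, z axes.
In Python, from cell import bot gives the robot as it stands.
- The arm moves only by the tool servo_tool, never from a script. Its argument "motion" is a list that holds one entry, the list of rows, each a list of 7 numbers: the shift along the tool's x, y, z in cm, then the turn, a rotation vector about the tool's x, y, z in rad, then the closure, from 0 (fully open) to 1 (shut). In form: [[[x, y, z, ax, ay, az, gripper], ...]]. A call has 1 to 5 rows; each row is the pose to reach, as a shift and turn from the pose commanded when the call began, along the tool's axes at that moment; what a row does not reach only later rows make up. A row lasts 1/8 s, in which the tool goes at most 62.5 mm and 10.7 degrees, less where a joint would pass 70% of its speed; a pose out of reach is approached as far as the arm can. A call with a gripper value outside its range is refused whole. The fingers move at their own pace and stop on an object; "squeeze" is the grip in N (left out, the last holds). Time passes only in rows, so rows that repeat a pose let the fingers close. It gives the time, the measured TCP pose, the force, the opening and the grip force at its end, in the units of the state.
- bot.sense(): the state, without advancing time (a new reading comes with each control period).
- bot.camera(name): name is "scene" or "side" or "wrist"; returns a dict with "color" (400x640x3 uint8, blue, green, red), "fx", "fy", "cx", "cy" (pixels), "dist_coeffs" ([k1, k2, p1, p2, k3] as OpenCV has them; the pictures are not rectified), "origin" and "orientation" of the camera in the world. Camera axes: x right, y down, z forward; pixel columns grow to the right and rows downward; lengths in m; the calibration is good to about 2 mm. A picture is of the moment at which its call begins. There is no depth.
- bot.job_done(): hands the job in; it is judged then, once.
Trained networks look in the newest picture that a camera, given by its name, has taken for a name from the list of things; names that differ only in an ending like _2 or _b are one class to them, and where a whole thing is asked for, a point or a joint stands for the part that bears it (a point fixed in the world has none). Each returns a list of dicts, best first, with "p" (0 to 1); they miss things now and then, are a little off and sometimes report something else, mostly with a low value. They report only what shows in the picture. A call takes as long as a camera call. They do not tell look-alikes from the thing itself.
- bot.find_in(camera, label): "rect" ([left, top, right, bottom] in pixels, round what is visible of it).
- bot.regions_of(camera, label): "region" (400x640 bool, what is visible of it) and "rect" ([left, top, right, bottom] in pixels, round what is visible of it).
The state is a dict: "clock": time; "joint_positions": joint angles; "qd": joint speeds; "effort": joint torques, N m; "eef_pos": TCP position; "ee_rot": TCP orientation; "ft_force": force on the tool from outside, world axes, zero at the start; "wrist_torque": the same for the moment, N m; "width": finger opening in m; "gripper_force": force on a finger pad.
Only numpy, scipy, OpenCV 4.12 (cv2) and the standard library are available. Lean on these libraries where they do the work, as an engineer would, in place of code of your own. Each camera call takes 0.05 s, during which the arm holds its last target. There are 200 camera calls.

TASK

The little pattern clog lies at the back of the wooden rack, boxed in by a billet, a tin and a mallet: first stand those three upright, all together, on the bare plywood side board, and only then lift the clog out and lay it sole down in the iron cradle, lengthwise in the middle between the end stops (either way round). With the clog in the cradle, put the billet, the tin and the mallet back on the rack, each upright on the very spot where it stood at the start (which of them stands left, middle or right differs from time to time). Never let any of the three fall over, and leave the glue bottle, the hand plane and the brush where they are.

Things in the scene. Friction and masses are not known exactly. Their poses are not given: they have to be found in the camera images.
- clog_center (a point): small pale wooden clog, 131 long x 46 wide x 49 high, the only one on the rack, sole down. Point: its centre, 25 above its underside. x points along it to the round closed toe, z up. Its flat parallel sides, 46 apart, run from 15 ahead of this point to 40 behind: grip it here across its width. About 0.11 kg. Sizes in mm.
- billet_center (a point): pale square wooden billet standing on end, 46 x 46 x 100 high. Point: its centre, 50 above its underside. x and y point square to its side faces, z up. 0.13 kg. Sizes in mm.
- tin_center (a point): round bare metal tin standing upright, 52 in diameter (54 over its rims), 90 high. Point: its centre, 45 above its underside. z up. 0.25 kg. Sizes in mm.
- mallet_center (a point): round carver's mallet standing on its head, handle straight up, 150 high: head up to 60 in diameter, 0 to 70 above its underside; handle 20 to 26 in diameter, 70 to 150 above its underside. Point: on its axis, 75 above its underside; grip the handle 35 to 45 above this point. z up. About 0.3 kg. Sizes in mm.
- rack_top (a point): fixed dark wooden rack: board 180 (x) x 300 (y) x 18, with a lip along its far edge, 50 high, inner face at x = 75. Point: middle of the board's top. x points away from the robot, z up. Billet, tin and mallet stand in some order near (-50, -100), (-50, 0), (-50, 100), within 5, over round paler marks 68 wide; the clog lies close behind near (16, 0), along y. Sizes in mm.
- board_top (a point): bare plywood side board, fixed flat on the bench to the left or the right of the rack, 250 (x) x 120 (y) x 15 thick. Point: middle of its upper face, 15 above the bench. x lies along its length, z up. Room for the three things in a row along x, some 80 apart. Sizes in mm.
- cradle_seat (a point): dark iron cradle fixed on the bench on the other side of the rack: block 186 (x) x 80 (y), flat black rubber seat 150 x 70, its top 24 above the bench, between end stops whose inner faces are at x = -77 and 77 and which rise 20 above the seat. Point: middle of the seat's top. The clog lies along x; z up. Sizes in mm.
- glue_center (a point): white glue bottle with orange cap, 52 in diameter, 100 high, standing beyond the rack; bystander, loose, leave it. Point: its centre. Sizes in mm.
- plane_center (a point): small dark iron hand plane, 160 x 52 x 55 high, lying on the bench between robot and rack; bystander, loose, leave it. Point: its centre, 28 above the bench. Sizes in mm.
- brush: brush lying on the bench between robot and rack, crosswise, 200 long, 42 wide, 20 high; bystander, loose, leave it. Origin: underside of its middle. Sizes in mm.
Mind the look-alikes: they are no part of the job. Leave any blue or red look-alike of the part that bears billet_center alone. What is shaped like the part that bears tin_center but pink is not meant.

How it is judged (in metres and radians):
On the way, in this order (a step that is already met when the one before it is completed fails the run):
1. billet, tin and mallet all stand upright on the side board, the clog not yet moved (x of billet_center in the frame of board_top between -0.12 and 0.12 m and y of billet_center in the frame of board_top between -0.055 and 0.055 m and z of billet_center in the frame of board_top between 0.042 and 0.058 m and angle between each of billet_center, tin_center, mallet_center's own z axis and vertical below 0.15 rad and linear speed of each of billet, tin, mallet below 0.02 m/s and x of tin_center in the frame of board_top between -0.12 and 0.12 m and y of tin_center in the frame of board_top between -0.055 and 0.055 m and z of tin_center in the frame of board_top between 0.037 and 0.053 m and x of mallet_center in the frame of board_top between -0.12 and 0.12 m and y of mallet_center in the frame of board_top between -0.055 and 0.055 m and z of mallet_center in the frame of board_top between 0.067 and 0.083 m and distance of clog_center from where it was at the start of the episode below 0.03 m), for 0.2 s.
2. the clog lies in the cradle while billet, tin and mallet still stand on the side board (x of clog_center in the frame of cradle_seat between -0.015 and 0.015 m and y of clog_center in the frame of cradle_seat between -0.015 and 0.015 m and z of clog_center in the frame of cradle_seat between 0.018 and 0.032 m and angle between each of clog_center, billet_center, tin_center, mallet_center's own z axis and vertical below 0.15 rad and angle between the x axis of clog_center and the x axis of cradle_seat, either way round below 0.2 rad and linear speed of clog below 0.02 m/s and x of billet_center in the frame of board_top between -0.12 and 0.12 m and y of billet_center in the frame of board_top between -0.055 and 0.055 m and z of billet_center in the frame of board_top between 0.042 and 0.058 m and x of tin_center in the frame of board_top between -0.12 and 0.12 m and y of tin_center in the frame of board_top between -0.055 and 0.055 m and z of tin_center in the frame of board_top between 0.037 and 0.053 m and x of mallet_center in the frame of board_top between -0.12 and 0.12 m and y of mallet_center in the frame of board_top between -0.055 and 0.055 m and z of mallet_center in the frame of board_top between 0.067 and 0.083 m), for 0.2 s.
At the end, for the whole second after the job is handed in: Clog at rest, sole down in the cradle, centre within 15 mm of the seat's middle along and across, length within 0.2 rad of the cradle's. Billet, tin and mallet upright (0.12 rad) and at rest, centres within 15 mm of where they started (x of clog_center in the frame of cradle_seat between -0.015 and 0.015 m and y of clog_center in the frame of cradle_seat between -0.015 and 0.015 m and z of clog_center in the frame of cradle_seat between 0.018 and 0.032 m and angle between clog_center's own z axis and vertical below 0.15 rad and angle between the x axis of clog_center and the x axis of cradle_seat, either way round below 0.2 rad and distance of each of billet_center, tin_center, mallet_center from where it was at the start of the episode below 0.015 m and angle between each of billet_center, tin_center, mallet_center's own z axis and vertical below 0.12 rad and linear speed of each of billet, tin, mallet, clog below 0.02 m/s); the robot touches nothing.
It fails at once if billet, tin or mallet tips over (angle between any of billet_center, tin_center, mallet_center's own z axis and vertical above 0.7 rad).
It fails at once if the glue bottle is moved by more than 30 mm (distance of glue_center from where it was at the start of the episode above 0.03 m).
It fails at once if the hand plane is moved by more than 30 mm (distance of plane_center from where it was at the start of the episode above 0.03 m).
It fails at once if the brush is moved by more than 30 mm (distance of brush from where it was at the start of the episode above 0.03 m).
It also fails if it takes over 136 s, if anything falls off the work surface, if the arm or the gripper's body presses on something with over 40 N, if the wrist force passes 120 N, or if a joint passes its speed limit or range.

## Working session

There is one attempt and no reset: what is moved stays moved. The work goes in short steps, Python scripts to look and compute and a tool call to move; the robot and the scene stay as the last step left them, time stands still between calls to the robot, and variables do not carry over. Pictures are saved under pics/ and viewed, at most 14 in all, crops included, and the job is handed in when it is done.

Besides the shell and the picture viewer there is one more tool, called after "Emit:" as name(argument=value, ...) on one line, values as JSON. servo_tool: Moves the arm, as the interface text tells. Its arguments: {"type":"object","properties":{"motion":{"type":"array","items":{"type":"array","items":{"type":"array","items":{"type":"number"}}}},"squeeze":{"type":"number"}},"required":["motion"]}

```bash
mkdir -p pics; cat > h.py <<'E'
import numpy as np, cv2
from cell import bot
def K(c): return np.array([[c['fx'],0,c['cx']],[0,c['fy'],c['cy']],[0,0,1.]]),np.array(c['dist_coeffs'],float)
def ray(c,px):
    k,d=K(c); p=cv2.undistortPoints(np.array(px,float).reshape(-1,1,2),k,d).reshape(-1,2)
    return np.c_[p,np.ones(len(p))]@np.array(c['orientation']).T
def onz(c,px,z):
    r=ray(c,px); o=np.array(c['origin']); return o+r*((z-o[2])/r[:,2])[:,None]
def proj(c,P):
    k,d=K(c); R=np.array(c['orientation']).T; o=np.array(c['origin'])
    return cv2.projectPoints((np.array(P,float).reshape(-1,3)-o)@R.T,np.zeros(3),np.zeros(3),k,d)[0].reshape(-1,2)
E
python3 - <<'E'
from h import *
np.set_printoptions(precision=3,suppress=True)
for n in ['scene','side']:
    c=bot.camera(n); cv2.imwrite(f'pics/{n}0.png',c['color']); print(n,np.array(c['origin']),np.array(c['orientation']).tolist(),c['fx'])
    for l in ['clog_center','billet_center','tin_center','mallet_center','glue_center','plane_center','brush','board_top','cradle_seat','rack_top']:
        try: print(l,[(round(r['p'],2),[int(v) for v in r['rect']]) for r in bot.find_in(n,l)][:4])
        except Exception as e: print(l,e)
s=bot.sense(); print(s)
E
```

```text
scene [ 1.297 -0.234  1.101] [[0.30879628137465875, 0.7546450973805532, -0.5789262764883609], [0.9511190696609053, -0.2476703886077244, 0.18447735344554544], [-0.004167965517674963, -0.6075937422376849, -0.7942370379534369]] 462.5199897273176
clog_center [(0.56, [304, 212, 349, 239]), (0.47, [314, 142, 366, 169])]
billet_center [(0.98, [342, 173, 361, 206]), (0.78, [382, 233, 402, 268]), (0.6, [397, 196, 426, 234])]
tin_center [(0.63, [321, 258, 348, 294]), (0.58, [232, 177, 255, 211]), (0.56, [308, 182, 327, 214])]
mallet_center [(0.56, [271, 183, 295, 229])]
glue_center [(0.65, [288, 264, 307, 295])]
plane_center [(0.9, [315, 145, 365, 168])]
brush [(0.59, [231, 168, 294, 187])]
board_top [(0.61, [378, 138, 447, 199])]
cradle_seat [(0.96, [159, 220, 227, 254])]
rack_top [(0.62, [264, 194, 385, 269])]
side [0.184 0.802 0.607] [[-0.9058316331917441, -0.21429869933769768, 0.365438257126082], [-0.42363785101178564, 0.4579059210035949, -0.7815709428452194], [0.00015329479260142544, -0.8627851615390822, -0.5055707087328992]] 423.89624437575407
clog_center [(0.83, [286, 187, 316, 223])]
b
[... 438 characters left out ...]
, [213, 287, 361, 374])]
board_top [(0.63, [212, 287, 360, 375])]
cradle_seat [(0.9, [355, 149, 407, 183])]
rack_top [(0.65, [243, 168, 363, 268])]
{'clock': 1.1, 'joint_positions': array([70.898, 24.895,  1.432, 90.137, -0.666, 64.972, -4.304]), 'qd': array([ 0.048,  0.016,  0.005, -0.006, -0.074,  0.109, -0.131]), 'effort': array([ -0.   , -66.769,   0.984, -31.481,  -0.061,   0.033,  -0.   ]), 'eef_pos': array([ 0.143, -0.608,  0.227]), 'ee_rot': array([[ 0.974,  0.229,  0.   ],
       [ 0.229, -0.974, -0.   ],
       [ 0.   ,  0.   , -1.   ]]), 'ft_force': array([-0.012, -0.324, -0.485]), 'wrist_torque': array([-0.01 , -0.028,  0.07 ]), 'gripper_force': 0.0, 'width': 0.09189212000590356}
```

View pics/scene0.png

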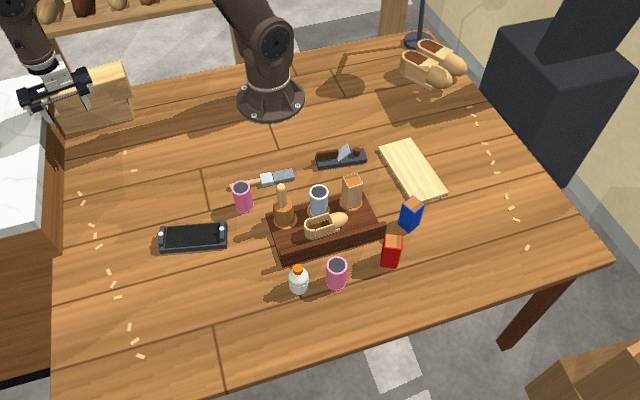

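View pics/side0.png

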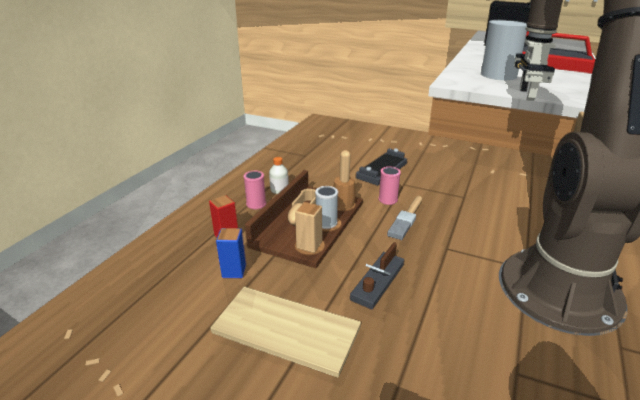

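The scene picture shows billet (352,190), tin (318,198) and mallet (284,205) in a row on the rack with the clog behind (326,225). The board is on the left (412,168) and the cradle on the right (193,237). The look-alikes are pink tins, plus blue and red blocks near (410,215) and (391,250).

```bash
python3 - <<'E'
from h import *
np.set_printoptions(precision=3,suppress=True)
cs={n:bot.camera(n) for n in ['scene','side']}
def tri(a,b):
    A=[];B=[]
    for n,p in (('scene',a),('side',b)):
        r=ray(cs[n],[p])[0]; r/=np.linalg.norm(r); M=np.eye(3)-np.outer(r,r); A.append(M);B.append(M@np.array(cs[n]['origin']))
    x=np.linalg.lstsq(np.vstack(A),np.hstack(B),rcond=None)[0]
    return x, [np.linalg.norm(proj(cs[n],x)[0]-p) for n,p in (('scene',a),('side',b))]
m=lambda r:((r[0]+r[2])/2,(r[1]+r[3])/2)
for l,a,b in [('billet',[342,173,361,206],[294,199,321,253]),('tin',[308,182,327,214],[316,186,339,227]),('mallet',[271,183,295,229],[333,148,356,207]),('clog',[304,212,349,239],[286,187,316,223]),
 ('glue',[288,264,307,295],[270,157,288,192]),('pinkback',[321,258,348,294],[242,168,263,207]),('pinkright',[232,177,255,211],[378,166,400,201]),('blue',[397,196,426,234],[216,227,248,277]),('red',[382,233,402,268],[214,194,237,233]),('plane',[315,145,365,168],[349,243,403,309]),('brush',[231,168,294,187],[388,198,421,240])]:
    print(l,*tri(m(a),m(b)))
for n in cs:
  for l,z in (('board_top',.015),('cradle_seat',.03),('rack_top',.018)):
    g=bot.regions_of(n,l)
    if not g: continue
    M=g[0]['region'].astype(np.uint8)
    cnt=max(cv2.findContours(M,0,2)[0],key=cv2.contourArea).reshape(-1,2)
    P=onz(cs[n],cnt,z)[:,:2]*1000
    r=cv2.minAreaRect(P.astype(np.float32)); print(n,l,g[0]['p'],r, cv2.boxPoints(r).tolist())
E
```

```text
billet [0.539 0.108 0.071] [np.float64(0.6145671828651648), np.float64(0.7883524753309605)]
tin [0.535 0.007 0.067] [np.float64(0.7476781915860502), np.float64(0.8757176553446091)]
mallet [ 0.542 -0.099  0.09 ] [np.float64(1.7217191727887649), np.float64(1.821856983700761)]
clog [0.614 0.004 0.046] [np.float64(0.9464583761361391), np.float64(1.0403511999388435)]
glue [ 0.748 -0.119  0.045] [np.float64(0.9329092424562379), np.float64(0.8325383474835107)]
pinkback [ 0.772 -0.024  0.046] [np.float64(0.5411885103579155), np.float64(0.5121908770481055)]
pinkright [ 0.442 -0.189  0.053] [np.float64(0.05300647107871828), np.float64(0.056513992330859276)]
blue [0.657 0.24  0.05 ] [np.float64(1.0760852064685376), np.float64(1.4269736566541038)]
red [0.75  0.136 0.06 ] [np.float64(2.0096082281952876), np.float64(2.223715809743476)]
plane [0.363 0.139 0.017] [np.float64(1.0958993158423758), np.float64(1.66874834649909)]
brush [ 0.368 -0.114  0.008] [np.float64(2.2647134476777997), np.float64(2.723387656030578)]
scene board_top 0.87 ((476.0320739746094, 334.09527587890625), (258.6076965332031, 1
[... 925 characters left out ...]
28125], [347.3895263671875, 271.35736083984375], [599.7318725585938, 284.88421630859375], [592.818603515625, 413.850341796875]]
side cradle_seat 0.88 ((502.2042236328125, -340.5211486816406), (250.2436981201172, 104.33953857421875), 75.87953186035156) [[421.08587646484375, -449.135009765625], [522.2727661132812, -474.58984375], [583.3225708007812, -231.90728759765625], [482.13568115234375, -206.45245361328125]]
side rack_top 0.82 ((608.0431518554688, -22.97955322265625), (235.18429565429688, 396.8392639160156), 0.4710293114185333) [[488.8238220214844, 174.46665954589844], [492.0861511230469, -222.3592071533203], [727.262451171875, -220.42576599121094], [724.0001220703125, 176.4001007080078]]
```

Emit:
servo_tool(motion=[[[3,-3,-4,0,0,0.05,0],[6,-6,-8,0,0,0.1,0],[9,-9,-12,0,0,0.15,0],[12,-12,-15,0,0,0.2,0],[15,-15.5,-17,0,0,0.231,0]]])

```text
clock: 2.12
eef_pos: [0.2543, -0.4223, 0.3984]
ee_rot: [[1.0, -0.002, 0.001], [-0.002, -1.0, -0.002], [0.001, 0.002, -1.0]]
ft_force: [1.0, 0.5, -0.2]
width: 0.0921
gripper_force: 0.0
```

Emit:
servo_tool(motion=[[[2.5,-4.2,0,0,0,0,0],[5,-8.4,0,0,0,0,0],[7.5,-12.6,0,0,0,0,0],[10,-16.8,0,0,0,0,0],[12.3,-21.1,0,0,0,0,0]]])

```text
clock: 2.75
eef_pos: [0.3772, -0.2108, 0.3969]
ee_rot: [[1.0, -0.0, 0.001], [-0.0, -1.0, -0.0], [0.001, 0.0, -1.0]]
ft_force: [0.5, 0.8, 0.3]
width: 0.0918
gripper_force: 0.0
```

Emit:
servo_tool(motion=[[[2.5,-4.2,0,0,0,0,0],[5,-8.4,0,0,0,0,0],[7.5,-12.6,0,0,0,0,0],[10,-16.8,0,0,0,0,0],[12.3,-21.1,0,0,0,0,0]]])

```text
clock: 3.38
eef_pos: [0.5003, -0.0001, 0.3969]
ee_rot: [[1.0, -0.001, 0.0], [-0.001, -1.0, -0.0], [0.0, 0.0, -1.0]]
ft_force: [0.3, -0.8, -0.3]
width: 0.092
gripper_force: 0.0
```

Emit:
servo_tool(motion=[[[0,0,0,0,0,0,0],[0,0,0,0,0,0,0]]])

```text
clock: 3.62
eef_pos: [0.4995, -0.0019, 0.3966]
ee_rot: [[1.0, -0.0, -0.0], [-0.0, -1.0, -0.001], [-0.0, 0.001, -1.0]]
ft_force: [0.5, -0.8, -0.6]
width: 0.0915
gripper_force: 0.0
```

```bash
python3 - <<'E'
from h import *
np.set_printoptions(precision=3,suppress=True)
c=bot.camera('wrist'); cv2.imwrite('pics/w1.png',c['color']); print(np.array(c['origin']),np.array(c['orientation']),c['fx'])
for l in ['clog_center','billet_center','tin_center','mallet_center','rack_top']:
    print(l,[(round(r['p'],2),[int(v) for v in r['rect']]) for r in bot.find_in('wrist',l)][:4])
print(bot.sense()['eef_pos'])
E
```

```text
[ 0.571 -0.003  0.555] [[-0.001 -0.964 -0.266]
 [-1.     0.     0.001]
 [-0.001  0.266 -0.964]] 320.54382800472047
clog_center [(0.94, [275, 73, 361, 107])]
billet_center [(0.9, [226, 120, 276, 158]), (0.65, [121, 23, 195, 80]), (0.56, [207, 0, 246, 14])]
tin_center [(0.88, [420, 175, 469, 215]), (0.57, [300, 118, 337, 152]), (0.31, [472, 114, 594, 185])]
mallet_center [(0.56, [364, 117, 410, 156])]
rack_top [(0.77, [211, 36, 424, 160])]
[ 0.499 -0.002  0.397]
```

View pics/w1.png

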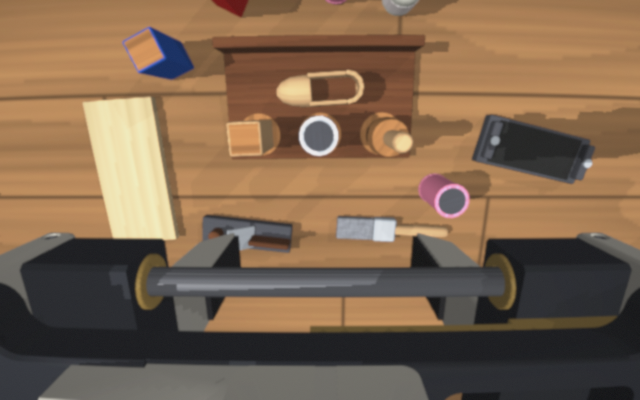

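The wrist picture shows the clog with its toe to +y (image left, 294,90). The billet top is near (246,139), the tin top (319,135) and the mallet handle top (402,142). The board corners are (84,102), (152,97) and (176,238), and the cradle is around (533,148).

```bash
python3 - <<'E'
from h import *
np.set_printoptions(precision=4,suppress=True)
c=bot.camera('wrist')
def rg(l,k=0):
    g=bot.regions_of('wrist',l); print(l,[(round(q['p'],2),[int(v) for v in q['rect']]) for q in g]); return g
H=.018
print('billet top',onz(c,[(228,122),(263,122),(265,156),(229,157),(246,139)],H+.1)[:,:2])
print('tin',onz(c,[(319,135),(299,135),(339,135)],H+.09)[:,:2])
print('mallet',onz(c,[(402,142),(392,142),(412,142)],H+.15)[:,:2])
print('rack',onz(c,[(229,160),(413,158),(214,48),(424,48)],[0.018,.018,.05,.05])[:,:2] if 0 else onz(c,[(229,160),(413,158)],H)[:,:2])
print('liptop',onz(c,[(214,39),(424,37)],.068)[:,:2],onz(c,[(214,39),(424,37)],.05)[:,:2])
for l,z in (('board_top',.015),('cradle_seat',.03),('clog_center',H+.025)):
    g=rg(l)
    if g:
        M=g[0]['region'].astype(np.uint8); cnt=max(cv2.findContours(M,0,2)[0],key=cv2.contourArea).reshape(-1,2)
        r=cv2.minAreaRect((onz(c,cnt,z)[:,:2]*1000).astype(np.float32)); print(r)
im=cv2.resize(c['color'][0:210,70:610],None,fx=1.48,fy=1.48,interpolation=cv2.INTER_CUBIC)
big=cv2.resize(c['color'][20:190,190:430],None,fx=3.33,fy=3.33,interpolation=cv2.INTER_CUBIC); cv2.imwrite('pics/w1big.png',big)
big=cv2.resize(c['color'][100:200,460:610],None,fx=5,fy=5,interpolation=cv2.INTER_CUBIC); cv2.imwrite('pics/w1cr.png',big)
E
```

```text
billet top [[0.5615 0.1267]
 [0.5612 0.0797]
 [0.5159 0.0793]
 [0.5148 0.1289]
 [0.5389 0.1039]]
tin [[ 0.5432  0.0055]
 [ 0.5433  0.0329]
 [ 0.5431 -0.022 ]]
mallet [[ 0.5386 -0.0951]
 [ 0.5386 -0.0831]
 [ 0.5387 -0.1071]]
rack [[ 0.4969  0.1595]
 [ 0.4995 -0.1507]]
liptop [[ 0.6751  0.1533]
 [ 0.6767 -0.142 ]] [[ 0.6789  0.159 ]
 [ 0.6806 -0.1471]]
board_top []
cradle_seat [(0.63, [471, 111, 595, 181])]
((514.8252563476562, -352.95404052734375), (209.46942138671875, 81.09994506835938), 78.03466796875)
clog_center [(0.91, [276, 71, 362, 108])]
((607.6080322265625, 5.773124694824219), (50.51063537597656, 133.07907104492188), 3.40716552734375)
```

View pics/w1big.png

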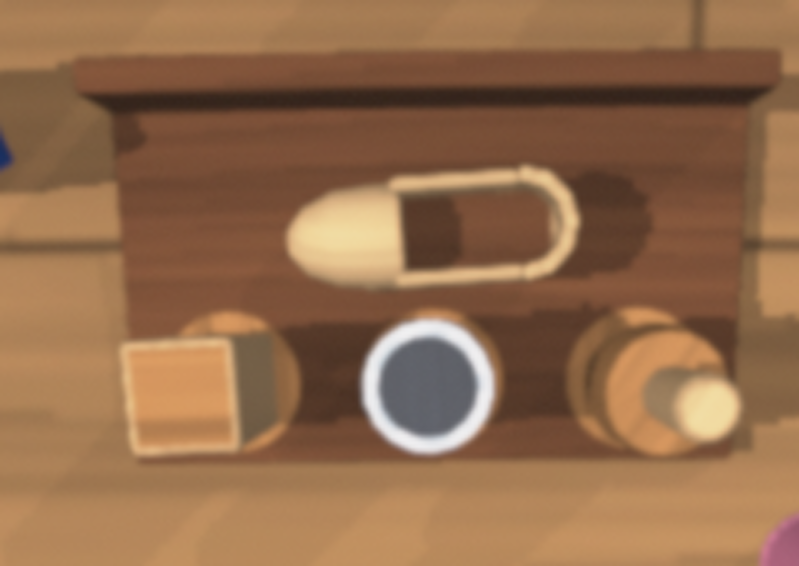

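View pics/w1cr.png

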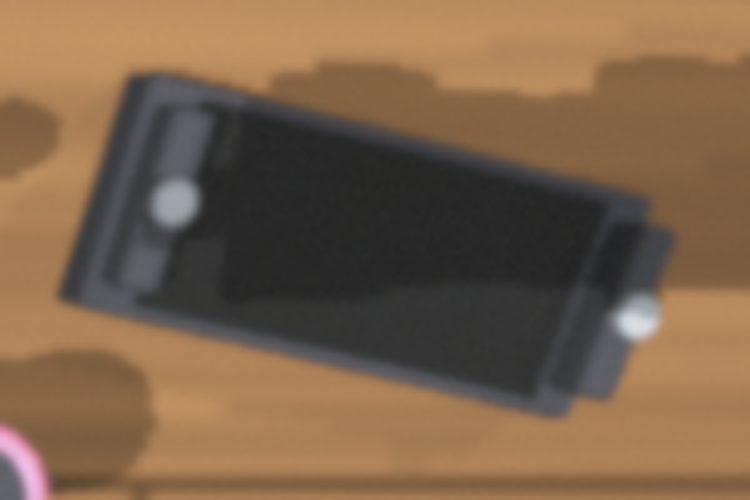

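Emit:
servo_tool(motion=[[[1,2.4,3,0,0,0,0.35],[2,4.8,6,0,0,0,0.35],[3,7.2,10,0,0,0,0.35],[3.9,9.4,14,0,0,0,0.35],[3.9,9.4,17.5,0,0,0,0.35]]])

```text
clock: 4.75
eef_pos: [0.5387, -0.0978, 0.22]
ee_rot: [[1.0, -0.004, -0.001], [-0.004, -1.0, -0.001], [-0.001, 0.001, -1.0]]
ft_force: [0.1, 0.8, 0.0]
width: 0.0597
gripper_force: 0.0
```

```bash
python3 - <<'E'
from h import *
np.set_printoptions(precision=4,suppress=True)
import copy
c=bot.camera('wrist')
# stored first wrist view
R=np.array([[-.001,-.964,-.266],[-1,0,.001],[-.001,.266,-.964]])
w=dict(c,origin=np.array([.571,-.003,.555]),orientation=R)
print('board',onz(w,[(84,102),(152,97),(176,238),(112,241)],.015)[:,:2])
print('cradle knobs',onz(w,[(460+177/5,100+203/5),(460+637/5,100+317/5)],.05)[:,:2])
cv2.imwrite('pics/w2.png',c['color']); s=bot.sense(); print(s['eef_pos'],s['width'])
for l in ['mallet_center','tin_center']:
    print(l,[(round(r['p'],2),[int(v) for v in r['rect']]) for r in bot.find_in('wrist',l)][:3])
print(proj(c,[[.5385,-.0955,.168],[.5385,-.0955,.018]]))
E
```

```text
board [[0.5944 0.3982]
 [0.5998 0.2803]
 [0.3537 0.2699]
 [0.347  0.3926]]
cradle knobs [[ 0.5315 -0.2705]
 [ 0.4965 -0.4312]]
[ 0.5361 -0.0965  0.2157] 0.05973778465237548
mallet_center [(0.86, [295, 152, 352, 235])]
tin_center [(0.82, [176, 152, 256, 224]), (0.57, [391, 230, 422, 241])]
[[320.5516 220.9711]
 [322.4538 178.6032]]
```

View pics/w2.png

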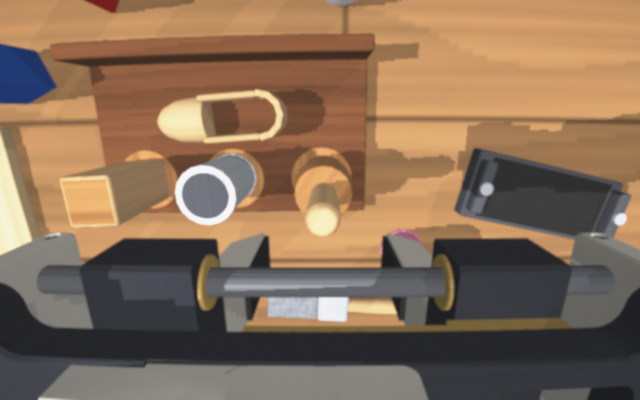

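The handle top shows at (322,219), within 2 px of the prediction, so I'm going down on the mallet.

Emit:
servo_tool(motion=[[[0,0,3,0,0,0,0.35],[0,0,6,0,0,0,0.35],[0,0,8.5,0,0,0,0.35],[0,0,10.2,0,0,0,0.35],[0,0,10.2,0,0,0,0.35]]])

```text
clock: 5.52
eef_pos: [0.5387, -0.0951, 0.1199]
ee_rot: [[1.0, 0.0, -0.0], [0.0, -1.0, 0.0], [-0.0, -0.0, -1.0]]
ft_force: [0.0, 0.9, 0.1]
width: 0.0597
gripper_force: 0.0
```

Emit:
servo_tool(motion=[[[0,0,0,0,0,0,1],[0,0,0,0,0,0,1],[0,0,0,0,0,0,1],[0,0,0,0,0,0,1],[0,0,0,0,0,0,1]]], squeeze=30)

```text
clock: 6.15
eef_pos: [0.5388, -0.0956, 0.12]
ee_rot: [[1.0, -0.001, 0.0], [-0.001, -1.0, -0.0], [0.0, 0.0, -1.0]]
ft_force: [-0.1, -0.3, 3.1]
width: 0.0248
gripper_force: 30.0
```

Emit:
servo_tool(motion=[[[0,0,-2,0,0,0,1],[0,0,-5,0,0,0,1],[0,0,-9,0,0,0,1],[0,0,-13,0,0,0,1],[0,0,-16,0,0,0,1]]])

```text
clock: 6.78
eef_pos: [0.5384, -0.0952, 0.2809]
ee_rot: [[1.0, -0.0, 0.0], [-0.0, -1.0, 0.0], [0.0, -0.0, -1.0]]
ft_force: [0.1, -0.6, -3.9]
width: 0.0251
gripper_force: 30.0
```

Emit:
servo_tool(motion=[[[0,-3,0,0,0,0,1],[0.3,-7,0,0,0,0,1],[0.5,-12,0,0,0,0,1],[0.7,-17,0,0,0,0,1],[0.8,-22,0,0,0,0,1]]])

```text
clock: 7.4
eef_pos: [0.5461, 0.126, 0.2791]
ee_rot: [[1.0, -0.001, -0.001], [-0.001, -1.0, -0.0], [-0.001, 0.0, -1.0]]
ft_force: [1.3, 0.5, -4.1]
width: 0.0251
gripper_force: 30.0
```

Emit:
servo_tool(motion=[[[0,-5,0,0,0,0,1],[0.3,-10,0,0,0,0,1],[0.5,-15,0,0,0,0,1],[0.7,-19,0,0,0,0,1],[0.7,-21.4,0,0,0,0,1]]])

```text
clock: 8.02
eef_pos: [0.5525, 0.341, 0.2785]
ee_rot: [[1.0, 0.002, -0.002], [0.002, -1.0, -0.0], [-0.002, 0.0, -1.0]]
ft_force: [-0.0, -0.4, -3.4]
width: 0.0247
gripper_force: 30.0
```

Emit:
servo_tool(motion=[[[0,0,4,0,0,0,1],[0,0,8,0,0,0,1],[0,0,12,0,0,0,1],[0,0,15,0,0,0,1],[0,0,15,0,0,0,1]]])

```text
clock: 8.65
eef_pos: [0.5519, 0.337, 0.1266]
ee_rot: [[1.0, -0.0, -0.005], [-0.0, -1.0, -0.004], [-0.005, 0.004, -1.0]]
ft_force: [-0.2, -0.1, -2.8]
width: 0.0247
gripper_force: 30.0
```

```bash
python3 - <<'E'
from h import *
c=bot.camera('side'); cv2.imwrite('pics/s2.png',cv2.resize(c['color'][120:400,130:530],None,fx=2,fy=2)); s=bot.sense(); print(s['eef_pos'],s['width'],s['ft_force'])
E
```

```text
[0.55301543 0.33811175 0.12877034] 0.02489778961963926 [ 0.30873971 -0.17243492 -2.7447945 ]
```

View pics/s2.png

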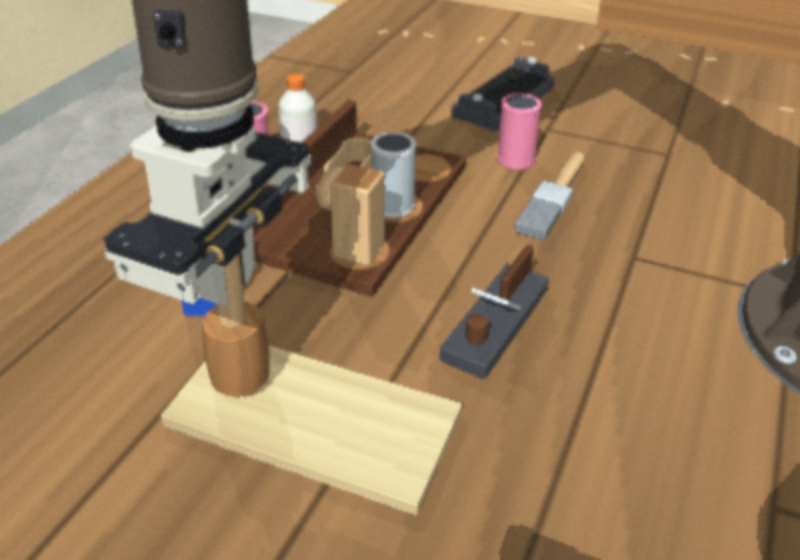

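The side picture shows the mallet hanging upright just over the far end of the board (base at 235,385), with the others undisturbed.

Emit:
servo_tool(motion=[[[0,0,0.5,0,0,0,1],[0,0,0.8,0,0,0,1],[0,0,1.0,0,0,0,1],[0,0,1.1,0,0,0,1],[0,0,1.1,0,0,0,1]]])

```text
clock: 9.32
eef_pos: [0.5538, 0.3387, 0.1188]
ee_rot: [[1.0, -0.0, 0.0], [-0.0, -1.0, 0.0], [0.0, -0.0, -1.0]]
ft_force: [0.6, -0.1, -3.8]
width: 0.025
gripper_force: 30.0
```

Emit:
servo_tool(motion=[[[0,0,0.1,0,0,0,1],[0,0,0.2,0,0,0,1],[0,0,0.2,0,0,0,1]]])

```text
clock: 9.7
eef_pos: [0.5539, 0.3388, 0.1171]
ee_rot: [[1.0, -0.0, 0.0], [-0.0, -1.0, 0.0], [0.0, -0.0, -1.0]]
ft_force: [-1.0, -1.0, 1.6]
width: 0.0247
gripper_force: 30.0
```

Emit:
servo_tool(motion=[[[0,0,0,0,0,0,0.4],[0,0,0,0,0,0,0.3],[0,0,0,0,0,0,0.3],[0,0,-2,0,0,0,0.3],[0,0,-5,0,0,0,0.3]]])

```text
clock: 10.32
eef_pos: [0.5535, 0.3385, 0.1677]
ee_rot: [[1.0, -0.0, -0.001], [-0.0, -1.0, -0.0], [-0.001, 0.0, -1.0]]
ft_force: [0.4, 0.6, -0.2]
width: 0.0638
gripper_force: 0.0
```

Emit:
servo_tool(motion=[[[0,0,-4,0,0,0,0.13],[0,0,-8,0,0,0,0.13],[-0.2,3,-11,0,0,0,0.13],[-0.4,7,-11,0,0,0,0.13],[-0.5,12,-11,0,0,0,0.13]]])

```text
clock: 10.95
eef_pos: [0.5485, 0.2188, 0.2788]
ee_rot: [[1.0, 0.002, 0.002], [0.002, -1.0, 0.001], [0.002, -0.001, -1.0]]
ft_force: [1.0, -1.5, 0.7]
width: 0.0803
gripper_force: 0.0
```

Emit:
servo_tool(motion=[[[0,5,0,0,0,0,0.13],[-0.2,10,0,0,0,0,0.13],[-0.4,15,0,0,0,0,0.13],[-0.6,19,0,0,0,0,0.13],[-0.6,21.3,0,0,0,0,0.13]]])

```text
clock: 11.58
eef_pos: [0.5426, 0.0033, 0.2783]
ee_rot: [[1.0, -0.003, 0.002], [-0.003, -1.0, -0.001], [0.002, 0.001, -1.0]]
ft_force: [-0.5, 0.7, 0.1]
width: 0.0801
gripper_force: 0.0
```

Emit:
servo_tool(motion=[[[0,0,3,0,0,0,0.13],[0,0,7,0,0,0,0.13],[0,0,10,0,0,0,0.13],[0,0,11.5,0,0,0,0.13],[0,0,11.5,0,0,0,0.13]]])

```text
clock: 12.2
eef_pos: [0.5426, 0.0058, 0.162]
ee_rot: [[1.0, -0.0, -0.0], [-0.0, -1.0, 0.0], [-0.0, -0.0, -1.0]]
ft_force: [0.5, -0.0, 0.1]
width: 0.0799
gripper_force: 0.0
```

```bash
python3 - <<'E'
from h import *
np.set_printoptions(precision=4,suppress=True)
c=bot.camera('wrist'); cv2.imwrite('pics/w3.png',c['color']); s=bot.sense(); print(s['eef_pos'],s['width'])
print(proj(c,[[.543,.0055,.108],[.539,.1045,.118]]))
E
```

```text
[0.5432 0.0059 0.1627] 0.08015703649223495
[[324.2647 219.2597]
 [178.5735 229.3482]]
```

View pics/w3.png

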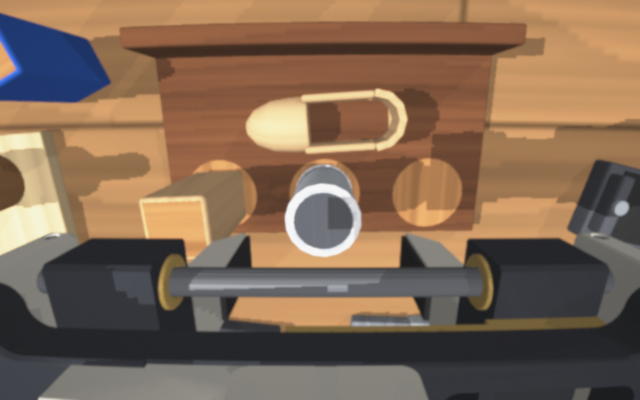

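Tin top is at (323,219) as predicted, so I go down and grip.

Emit:
servo_tool(motion=[[[0,0,3,0,0,0,0.13],[0,0,6,0,0,0,0.13],[0,0,8.5,0,0,0,0.13],[0,0,9.8,0,0,0,0.13],[0,0,9.8,0,0,0,0.13]]])

```text
clock: 12.88
eef_pos: [0.5429, 0.0057, 0.0641]
ee_rot: [[1.0, -0.0, 0.0], [-0.0, -1.0, -0.0], [0.0, 0.0, -1.0]]
ft_force: [0.3, 1.1, 0.2]
width: 0.08
gripper_force: 0.0
```

Emit:
servo_tool(motion=[[[0,0,0,0,0,0,1],[0,0,0,0,0,0,1],[0,0,0,0,0,0,1],[0,0,0,0,0,0,1],[0,0,0,0,0,0,1]]], squeeze=25)

```text
clock: 13.5
eef_pos: [0.5431, 0.0059, 0.0642]
ee_rot: [[1.0, -0.0, 0.001], [-0.0, -1.0, 0.0], [0.001, -0.0, -1.0]]
ft_force: [-0.9, 0.3, 5.6]
width: 0.0518
gripper_force: 25.0
```

Emit:
servo_tool(motion=[[[0,0,-2,0,0,0,1],[0,0,-5,0,0,0,1],[0,0,-9,0,0,0,1],[0,0,-13,0,0,0,1],[0,0,-16,0,0,0,1]]])

```text
clock: 14.12
eef_pos: [0.5424, 0.0055, 0.225]
ee_rot: [[1.0, -0.0, 0.0], [-0.0, -1.0, -0.0], [0.0, 0.0, -1.0]]
ft_force: [0.6, 0.5, -3.2]
width: 0.0517
gripper_force: 25.0
```

Emit:
servo_tool(motion=[[[-0.5,-3,0,0,0,0,1],[-1.4,-7,0,0,0,0,1],[-2.4,-12,0,0,0,0,1],[-3.2,-16,0,0,0,0,1],[-4.2,-20,0,0,0,0,1]]])

```text
clock: 14.75
eef_pos: [0.4999, 0.2065, 0.2231]
ee_rot: [[1.0, -0.0, -0.001], [-0.0, -1.0, -0.001], [-0.001, 0.001, -1.0]]
ft_force: [0.4, 0.1, -2.7]
width: 0.0515
gripper_force: 25.0
```

Emit:
servo_tool(motion=[[[-1,-5,0,0,0,0,1],[-2,-9,0,0,0,0,1],[-2.7,-12,0,0,0,0,1],[-2.7,-13,3,0,0,0,1],[-2.7,-13,7,0,0,0,1]]])

```text
clock: 15.38
eef_pos: [0.4736, 0.3371, 0.1531]
ee_rot: [[1.0, 0.001, 0.001], [0.001, -1.0, 0.001], [0.001, -0.001, -1.0]]
ft_force: [0.8, -1.2, -2.7]
width: 0.0518
gripper_force: 25.0
```

Emit:
servo_tool(motion=[[[0,0,4,0,0,0,1],[0,0,7,0,0,0,1],[0,0,8.4,0,0,0,1],[0,0,8.8,0,0,0,1],[0,0,8.8,0,0,0,1]]])

```text
clock: 16.0
eef_pos: [0.4741, 0.3361, 0.0664]
ee_rot: [[1.0, -0.0, 0.001], [-0.0, -1.0, 0.001], [0.001, -0.001, -1.0]]
ft_force: [-1.6, 0.7, -3.3]
width: 0.0515
gripper_force: 25.0
```

Now down 5 mm, release and rise, then on to the billet (turning 4.5° to match it).

Emit:
servo_tool(motion=[[[0,0,0.3,0,0,0,1],[0,0,0.5,0,0,0,1],[0,0,0.52,0,0,0,1]]])

```text
clock: 16.38
eef_pos: [0.4742, 0.3359, 0.0612]
ee_rot: [[1.0, -0.0, 0.001], [-0.0, -1.0, 0.0], [0.001, -0.0, -1.0]]
ft_force: [-0.3, -1.4, 5.3]
width: 0.0516
gripper_force: 25.0
```

Emit:
servo_tool(motion=[[[0,0,0,0,0,0,0.2],[0,0,0,0,0,0,0.13],[0,0,0,0,0,0,0.13],[0,0,-2,0,0,0,0.13],[0,0,-5,0,0,0,0.13]]])

```text
clock: 17.0
eef_pos: [0.4732, 0.3352, 0.1102]
ee_rot: [[1.0, -0.0, -0.002], [-0.0, -1.0, -0.001], [-0.002, 0.001, -1.0]]
ft_force: [0.4, -0.3, 0.0]
width: 0.0796
gripper_force: 0.0
```

Emit:
servo_tool(motion=[[[0,0,-5,0,0,0,0.13],[0,0,-10,0,0,0,0.13],[1,3,-11,0,0,0,0.13],[2,7,-11,0,0,-0.04,0.13],[3.2,12,-11,0,0,-0.08,0.13]]])

```text
clock: 17.62
eef_pos: [0.5058, 0.2154, 0.2208]
ee_rot: [[0.997, 0.083, 0.001], [0.083, -0.997, 0.001], [0.001, -0.001, -1.0]]
ft_force: [0.8, -0.7, 0.6]
width: 0.0797
gripper_force: 0.0
```

Emit:
servo_tool(motion=[[[0,0,0,0,0,0,0.13]]])

```text
clock: 17.75
eef_pos: [0.5073, 0.2106, 0.2201]
ee_rot: [[0.997, 0.073, 0.0], [0.073, -0.997, -0.003], [-0.0, 0.003, -1.0]]
ft_force: [-0.5, 0.2, -0.5]
width: 0.0801
gripper_force: 0.0
```

Emit:
servo_tool(motion=[[[0.6,3,0,0,0,0,0.13],[1.2,6,0,0,0,0,0.13],[1.8,9,0,0,0,0,0.13],[2.4,11.1,2,0,0,0,0.13],[2.4,11.1,5,0,0,0,0.13]]])

```text
clock: 18.38
eef_pos: [0.5398, 0.1057, 0.1705]
ee_rot: [[0.997, 0.077, 0.002], [0.077, -0.997, -0.0], [0.002, 0.0, -1.0]]
ft_force: [-0.8, 0.5, -0.6]
width: 0.0795
gripper_force: 0.0
```

Emit:
servo_tool(motion=[[[0,0,0,0,0,0,0.13]]])

```text
clock: 18.5
eef_pos: [0.5369, 0.1071, 0.1688]
ee_rot: [[0.997, 0.08, -0.004], [0.08, -0.997, -0.0], [-0.004, 0.0, -1.0]]
ft_force: [-0.4, 0.6, 0.0]
width: 0.0797
gripper_force: 0.0
```

```bash
python3 - <<'E'
from h import *
np.set_printoptions(precision=4,suppress=True)
c=bot.camera('wrist'); cv2.imwrite('pics/w4.png',c['color'][100:300,160:480]); s=bot.sense(); print(s['eef_pos'],s['width'])
print(proj(c,[[.539,.107,.118]])-[160,100])
E
```

```text
[0.5378 0.1078 0.1702] 0.08042811610561618
[[164.1267 118.0988]]
```

View pics/w4.png

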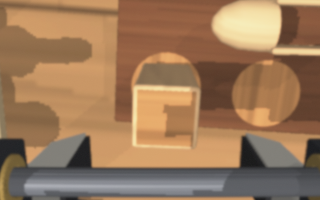

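The billet top is centred at (165,118) in the crop and square to the fingers, as predicted, so I go down and grip.

Emit:
servo_tool(motion=[[[0,0,3,0,0,0,0.13],[0,0,6,0,0,0,0.13],[0,0,9,0,0,0,0.13],[0,0,10.6,0,0,0,0.13],[0,0,10.6,0,0,0,0.13]]])

```text
clock: 19.18
eef_pos: [0.5384, 0.1074, 0.0646]
ee_rot: [[0.997, 0.08, -0.001], [0.08, -0.997, -0.0], [-0.001, -0.0, -1.0]]
ft_force: [0.2, 0.5, 0.1]
width: 0.0798
gripper_force: 0.0
```

Emit:
servo_tool(motion=[[[0,0,0,0,0,0,1],[0,0,0,0,0,0,1],[0,0,0,0,0,0,1],[0,0,0,0,0,0,1],[0,0,0,0,0,0,1]]])

```text
clock: 19.8
eef_pos: [0.5387, 0.1069, 0.0648]
ee_rot: [[0.997, 0.08, 0.0], [0.08, -0.997, -0.0], [0.0, 0.0, -1.0]]
ft_force: [-0.5, -0.7, 3.7]
width: 0.0463
gripper_force: 24.7
```

Emit:
servo_tool(motion=[[[0,0,-2,0,0,0,1],[0,0,-5,0,0,0,1],[0,0,-9,0,0,0,1],[0,0,-13,0,0,0,1],[0,0,-16,0,0,0,1]]])

```text
clock: 20.42
eef_pos: [0.5385, 0.107, 0.2261]
ee_rot: [[0.997, 0.08, 0.001], [0.08, -0.997, 0.0], [0.001, -0.0, -1.0]]
ft_force: [0.7, -0.0, -1.9]
width: 0.0465
gripper_force: 24.7
```

Emit:
servo_tool(motion=[[[-1.5,-3,0,0,0,0,1],[-4,-7.5,0,0,0,0,1],[-7,-13,0,0,0,0,1],[-9.7,-18,0,0,0,0,1],[-12.6,-23.6,0,0,0,0,1]]])

```text
clock: 21.05
eef_pos: [0.3934, 0.3324, 0.2244]
ee_rot: [[0.997, 0.079, 0.0], [0.079, -0.997, -0.001], [0.0, 0.001, -1.0]]
ft_force: [0.8, 0.4, 0.2]
width: 0.0465
gripper_force: 24.7
```

Emit:
servo_tool(motion=[[[0,0,3,0,0,0,1],[0,0,7,0,0,0,1],[0,0,11,0,0,0,1],[0,0,14.5,0,0,0,1],[0,0,15.8,0,0,0,1]]])

```text
clock: 21.68
eef_pos: [0.3934, 0.3306, 0.0646]
ee_rot: [[0.997, 0.08, -0.003], [0.08, -0.997, -0.002], [-0.003, 0.002, -1.0]]
ft_force: [0.5, 0.9, -0.1]
width: 0.0465
gripper_force: 24.7
```

Emit:
servo_tool(motion=[[[0,0,0.2,0,0,0,1],[0,0,0.4,0,0,0,1],[0,0,0.5,0,0,0,1]]])

```text
clock: 22.05
eef_pos: [0.395, 0.3322, 0.0625]
ee_rot: [[0.997, 0.079, 0.001], [0.079, -0.997, 0.001], [0.002, -0.001, -1.0]]
ft_force: [0.2, -0.5, -0.7]
width: 0.0463
gripper_force: 24.7
```

Emit:
servo_tool(motion=[[[0,0,0.1,0,0,0,1],[0,0,0.1,0,0,0,0.2],[0,0,0.1,0,0,0,0.13],[0,0,0.1,0,0,0,0.13],[0,0,-2,0,0,0,0.13]]])

```text
clock: 22.68
eef_pos: [0.3936, 0.3308, 0.0806]
ee_rot: [[0.997, 0.08, -0.002], [0.08, -0.997, -0.002], [-0.002, 0.002, -1.0]]
ft_force: [0.1, -0.4, -0.0]
width: 0.0786
gripper_force: 0.0
```

Emit:
servo_tool(motion=[[[0,0,-4,0,0,0,0.13],[0,0,-8,0,0,0,0.13],[0,0,-12,0,0,0,0.13],[0,0,-16,0,0,0,0.13],[0,0,-16,0,0,0,0.13]]])

```text
clock: 23.3
eef_pos: [0.3954, 0.3331, 0.2445]
ee_rot: [[0.997, 0.079, 0.004], [0.079, -0.997, 0.004], [0.005, -0.003, -1.0]]
ft_force: [-0.0, 0.0, -0.4]
width: 0.08
gripper_force: 0.0
```

```bash
python3 - <<'E'
from h import *
np.set_printoptions(precision=3,suppress=True)
c=bot.camera('side'); cv2.imwrite('pics/s3.png',cv2.resize(c['color'][120:400,130:530],None,fx=2,fy=2)); s=bot.sense(); print(s['eef_pos'],s['joint_positions'])
E
```

```text
[0.395 0.332 0.243] [ -16.799   18.111  -37.239  101.686   12.127   64.091 -143.434]
```

View pics/s3.png

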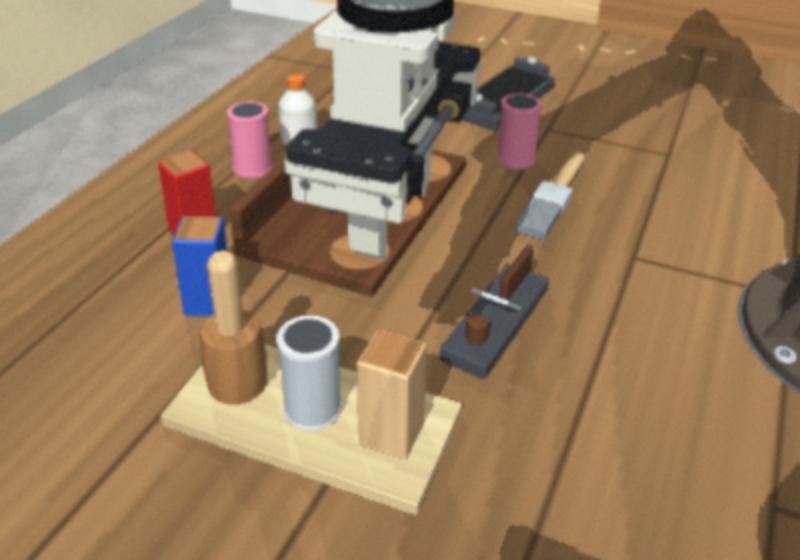

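Side picture: mallet (233,330), tin (311,370) and billet (392,395) all stand upright on the board, so now the clog.

Emit:
servo_tool(motion=[[[1.9,3.5,0,0,0,0,0.3],[3.8,7,0,0,0,0,0.3],[5.7,10.7,0,0,0,0,0.3],[7.6,14.4,0,0,0,0,0.3],[9.3,17.7,0,0,0,0,0.3]]])

```text
clock: 23.98
eef_pos: [0.5012, 0.1607, 0.24]
ee_rot: [[0.997, 0.079, -0.002], [0.079, -0.997, -0.001], [-0.002, 0.001, -1.0]]
ft_force: [0.6, 0.1, -0.5]
width: 0.0641
gripper_force: 0.0
```

Emit:
servo_tool(motion=[[[1.9,3.5,0,0,0,0,0.3],[3.8,7,0,0,0,0,0.3],[5.7,10.7,0,0,0,0,0.3],[7.6,14.4,0,0,0,0,0.3],[9.2,17.7,0,0,0,0,0.3]]])

```text
clock: 24.6
eef_pos: [0.6069, -0.0082, 0.2396]
ee_rot: [[0.997, 0.079, -0.003], [0.079, -0.997, -0.0], [-0.003, 0.0, -1.0]]
ft_force: [0.7, 0.1, 0.7]
width: 0.0644
gripper_force: 0.0
```

Emit:
servo_tool(motion=[[[0,0,0,0,0,-0.17,0.3],[0,0,0,0,0,-0.34,0.3],[0,0,0,0,0,-0.51,0.3],[0,0,0,0,0,-0.68,0.3],[0,0,0,0,0,-0.85,0.3]]])

```text
clock: 25.22
eef_pos: [0.6062, -0.0066, 0.2397]
ee_rot: [[0.593, 0.805, -0.003], [0.805, -0.593, -0.0], [-0.002, -0.002, -1.0]]
ft_force: [-0.7, 0.3, -0.6]
width: 0.0643
gripper_force: 0.0
```

Emit:
servo_tool(motion=[[[0,0,0,0,0,-0.17,0.3],[0,0,0,0,0,-0.34,0.3],[0,0,0,0,0,-0.51,0.3],[0,0,0,0,0,-0.68,0.3],[0,0,0,0,0,-0.72,0.3]]])

```text
clock: 25.85
eef_pos: [0.6064, -0.0067, 0.2399]
ee_rot: [[-0.08, 0.997, -0.002], [0.997, 0.08, 0.0], [0.0, -0.002, -1.0]]
ft_force: [0.4, -1.0, -0.4]
width: 0.0643
gripper_force: 0.0
```

Emit:
servo_tool(motion=[[[0,0,2,0,0,0,0.3],[0,0,4,0,0,0,0.3],[0,0,4,0,0,0,0.3]]])

```text
clock: 26.22
eef_pos: [0.6057, -0.0069, 0.1995]
ee_rot: [[-0.077, 0.997, -0.004], [0.997, 0.077, -0.0], [-0.0, -0.004, -1.0]]
ft_force: [-0.4, 0.3, 0.9]
width: 0.0644
gripper_force: 0.0
```

```bash
python3 - <<'E'
from h import *
np.set_printoptions(precision=4,suppress=True)
c=bot.camera('wrist'); cv2.imwrite('pics/w5.png',c['color']); s=bot.sense(); print(s['eef_pos'],s['ee_rot'],s['width'],s['joint_positions'])
a=np.radians(4.5); C=np.array([.6076,.0058]); u=np.array([-np.sin(a),np.cos(a)])
print(proj(c,[[*(C+u*.0655),.035],[*(C-u*.0655),.05],[*(C-u*.012),.06]]))
g=bot.regions_of('wrist','clog_center')
if g:
    M=g[0]['region'].astype(np.uint8); cnt=max(cv2.findContours(M,0,2)[0],key=cv2.contourArea).reshape(-1,2)
    for z in (.035,.05): r=cv2.minAreaRect((onz(c,cnt,z)[:,:2]*1000).astype(np.float32)); print(g[0]['p'],g[0]['rect'],r)
E
```

```text
[ 0.6064 -0.0066  0.2008] [[-0.0774  0.997  -0.0019]
 [ 0.997   0.0774 -0.0001]
 [ 0.0001 -0.0019 -1.    ]] 0.06421201556814467 [ 26.7373  32.2697 -47.4936  91.8465  25.2304  67.2816 -21.8774]
[[328.4301 105.9907]
 [328.4358 238.0508]
 [328.5458 189.6253]]
0.96 [302.1, 107.6, 352.2, 244.3] ((608.0892944335938, 0.5315704345703125), (51.721500396728516, 141.58419799804688), 4.319916725158691)
0.96 [302.1, 107.6, 352.2, 244.3] ((607.76318359375, 3.4343795776367188), (49.32206344604492, 135.01583862304688), 4.319977283477783)
```

View pics/w5.png

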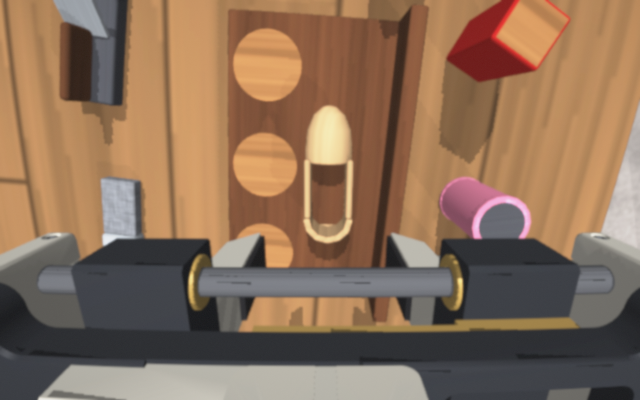

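The clog lies dead centre at x≈328 px, toe at row 105 and heel at row 243, matching the prediction; the lip is clear. I narrow the opening and go down.

Emit:
servo_tool(motion=[[[0,0.08,4,0,0,0,0.38],[0,0.08,8,0,0,0,0.38],[0,0.08,11,0,0,0,0.38],[0,0.08,12.5,0,0,0,0.38],[0,0.08,12.5,0,0,0,0.38]]])

```text
clock: 26.95
eef_pos: [0.6078, -0.0063, 0.0765]
ee_rot: [[-0.079, 0.997, -0.0], [0.997, 0.079, 0.0], [0.0, -0.0, -1.0]]
ft_force: [0.1, -0.3, -0.4]
width: 0.0566
gripper_force: 0.0
```

Emit:
servo_tool(motion=[[[0,0,1.5,0,0,0,0.38],[0,0,3,0,0,0,0.38],[0,0,4.2,0,0,0,0.38],[0,0,4.9,0,0,0,0.38],[0,0,4.9,0,0,0,0.38]]])

```text
clock: 27.58
eef_pos: [0.6074, -0.0064, 0.0269]
ee_rot: [[-0.079, 0.997, -0.001], [0.997, 0.079, 0.0], [0.0, -0.001, -1.0]]
ft_force: [-0.2, -0.1, -0.3]
width: 0.0569
gripper_force: 0.0
```

Emit:
servo_tool(motion=[[[0,0,0,0,0,0,1],[0,0,0,0,0,0,1],[0,0,0,0,0,0,1],[0,0,0,0,0,0,1],[0,0,0,0,0,0,1]]], squeeze=20)

```text
clock: 28.2
eef_pos: [0.6081, -0.0063, 0.0279]
ee_rot: [[-0.079, 0.997, 0.001], [0.997, 0.079, 0.0], [-0.0, 0.001, -1.0]]
ft_force: [-0.4, -0.1, 5.0]
width: 0.0459
gripper_force: 19.9
```

Emit:
servo_tool(motion=[[[0,0,-2,0,0,0,1],[0,0,-5,0,0,0,1],[0,0,-10,0,0,0,1],[0,0,-15,0,0,0,1],[0,0,-18,0,0,0,1]]])

```text
clock: 28.82
eef_pos: [0.6082, -0.0058, 0.2114]
ee_rot: [[-0.079, 0.997, 0.003], [0.997, 0.079, 0.0], [0.0, 0.003, -1.0]]
ft_force: [0.7, -1.0, -0.7]
width: 0.046
gripper_force: 19.9
```

Emit:
servo_tool(motion=[[[-3,-1,0,0,0,0,1],[-7,-2.5,0,0,0,0,1],[-11,-4,0,0,0,0,1],[-15,-5.4,0,0,0,0,1],[-19,-6.8,0,0,0,0,1]]])

```text
clock: 29.45
eef_pos: [0.5543, -0.2023, 0.2086]
ee_rot: [[-0.079, 0.997, 0.0], [0.997, 0.079, -0.0], [-0.0, 0.0, -1.0]]
ft_force: [0.3, -1.0, -0.9]
width: 0.0456
gripper_force: 19.9
```

Emit:
servo_tool(motion=[[[-4,-1.4,0,0,0,0.06,1],[-8,-2.8,0,0,0,0.12,1],[-12,-4.2,0,0,0,0.18,1],[-15,-5.3,0,0,0,0.24,1],[-15.9,-5.6,0,0,0,0.292,1]]])

```text
clock: 30.08
eef_pos: [0.5106, -0.3663, 0.2077]
ee_rot: [[0.217, 0.976, -0.0], [0.976, -0.217, -0.0], [-0.0, -0.0, -1.0]]
ft_force: [0.3, 0.9, -0.8]
width: 0.0461
gripper_force: 19.9
```

Emit:
servo_tool(motion=[[[0,0,0,0,0,0,1],[0,0,0,0,0,0,1],[0,0,0,0,0,0,1]]])

```text
clock: 30.45
eef_pos: [0.5124, -0.3625, 0.2077]
ee_rot: [[0.209, 0.978, 0.0], [0.978, -0.209, 0.0], [0.0, 0.0, -1.0]]
ft_force: [0.4, -0.5, -0.8]
width: 0.0458
gripper_force: 19.9
```

```bash
python3 - <<'E'
from h import *
np.set_printoptions(precision=4,suppress=True)
c=bot.camera('wrist'); cv2.imwrite('pics/w6.png',c['color']); s=bot.sense(); print(s['eef_pos'],s['ee_rot'],s['width'],c['origin'],c['orientation'])
E
```

```text
[ 0.5122 -0.3629  0.2077] [[ 0.2093  0.9778  0.0002]
 [ 0.9778 -0.2093  0.0002]
 [ 0.0003  0.0001 -1.    ]] 0.04590992891159967 [ 0.5274 -0.294   0.3666] [[ 0.9779 -0.2018 -0.055 ]
 [-0.2091 -0.9433 -0.258 ]
 [ 0.0002  0.2638 -0.9646]]
```

View pics/w6.png

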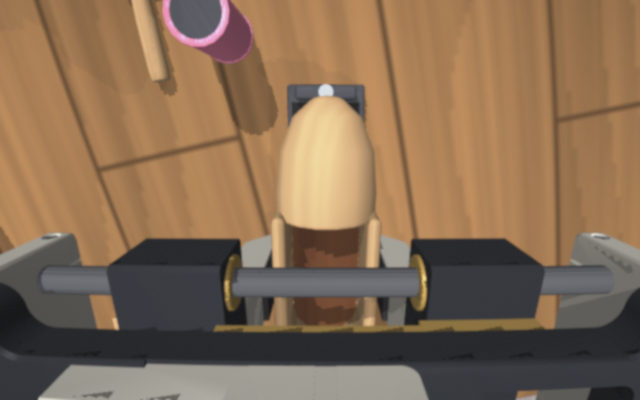

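```bash
python3 - <<'E'
from h import *
np.set_printoptions(precision=4,suppress=True)
c=bot.camera('wrist')
R=c['orientation']; u=np.array([.2093,.9779]); v=np.array([.9779,-.2093]); C=np.array([.514,-.352])
for p,z in (((288,86),.024),((364,85),.024),((288,86),.015),((364,85),.015),((326,91),.05),((326,91),.044)):
    q=onz(c,[p],z)[0,:2]; print(p,z,q,'along',(q-C)@u*1000,'across',(q-C)@v*1000)
# clog toe tip at (327,97) height? held underside z = tcp-.0095
q=onz(c,[(327,97)],.2077-.0095+.015)[0,:2]; T=np.array([.5122,-.3629]); print('toe rel tcp',(q-T)@u*1000,(q-T)@v*1000)
q=onz(c,[(279,180),(375,180)],.2077-.0095+.025)[:,:2]; print((q-T)@v*1000)
E
```

```text
(288, 86) 0.024 [ 0.4964 -0.2589] along 87.31077952316312 across -36.68521390108791
(364, 85) 0.024 [ 0.572  -0.2742] along 88.25790604093721 across 40.39964492896488
(288, 86) 0.015 [ 0.4956 -0.258 ] along 88.05013046434811 across -37.67535320602822
(364, 85) 0.015 [ 0.5731 -0.2736] along 89.02214196758207 across 41.43484812596036
(326, 91) 0.05 [ 0.5326 -0.2736] along 80.60746976625451 across 1.8033897744719964
(326, 91) 0.044 [ 0.5327 -0.2732] along 81.01379581265797 across 1.8186246277334053
toe rel tcp 77.96403199051635 1.3257961793781028
[-20.5646  23.1852]
```

The toe is centred over the cradle's far end (block edge at 288–364, row 86), so only a 3 mm shift along is needed. Lowering.

Emit:
servo_tool(motion=[[[-0.35,0,4,0,0,0,1],[-0.35,0,8,0,0,0,1],[-0.35,0,12,0,0,0,1],[-0.35,0,15,0,0,0,1],[-0.35,0,16.4,0,0,0,1]]])

```text
clock: 31.18
eef_pos: [0.5103, -0.3668, 0.0419]
ee_rot: [[0.211, 0.978, -0.002], [0.978, -0.211, 0.001], [0.001, -0.002, -1.0]]
ft_force: [-0.3, -0.2, -1.0]
width: 0.0461
gripper_force: 19.9
```

Emit:
servo_tool(motion=[[[0,0,0.3,0,0,0,1],[0,0,0.6,0,0,0,1],[0,0,0.8,0,0,0,1],[0,0,0.8,0,0,0,1]]])

```text
clock: 31.68
eef_pos: [0.5112, -0.3677, 0.0361]
ee_rot: [[0.212, 0.977, 0.001], [0.977, -0.212, -0.001], [-0.0, 0.001, -1.0]]
ft_force: [0.8, 0.4, -1.5]
width: 0.0458
gripper_force: 19.9
```

Emit:
servo_tool(motion=[[[0,0,0.15,0,0,0,1],[0,0,0.25,0,0,0,1],[0,0,0.25,0,0,0,1]]])

```text
clock: 32.05
eef_pos: [0.5111, -0.3677, 0.034]
ee_rot: [[0.212, 0.977, 0.0], [0.977, -0.212, -0.001], [-0.001, 0.0, -1.0]]
ft_force: [-3.8, 0.9, 7.6]
width: 0.0461
gripper_force: 19.9
```

Emit:
servo_tool(motion=[[[0,0,0,0,0,0,0.42],[0,0,0,0,0,0,0.38],[0,0,0,0,0,0,0.38],[0,0,-2,0,0,0,0.38],[0,0,-5,0,0,0,0.38]]])

```text
clock: 32.67
eef_pos: [0.5107, -0.3672, 0.084]
ee_rot: [[0.211, 0.977, -0.001], [0.977, -0.211, 0.001], [0.001, -0.001, -1.0]]
ft_force: [-0.5, -0.3, 0.7]
width: 0.057
gripper_force: 0.0
```

Emit:
servo_tool(motion=[[[-2,0,-5,0,0,0,0.13],[-5,0,-10,0,0,0,0.13],[-8,0,-15,0,0,0,0.13],[-8,0,-18,0,0,0,0.13],[-8,0,-18,0,0,0,0.13]]])

```text
clock: 33.3
eef_pos: [0.4953, -0.4461, 0.2674]
ee_rot: [[0.212, 0.977, 0.005], [0.977, -0.212, -0.003], [-0.002, 0.006, -1.0]]
ft_force: [-0.3, -0.2, -1.0]
width: 0.08
gripper_force: 0.0
```

```bash
python3 - <<'E'
from h import *
np.set_printoptions(precision=4,suppress=True)
c=bot.camera('wrist'); cv2.imwrite('pics/w7.png',c['color']); s=bot.sense(); print(s['eef_pos'],s['ee_rot'],s['width'],s['joint_positions'])
C=np.array([.5147,-.355]);u=np.array([.2113,.9774])
print(proj(c,[[*(C+u*.0655),.035],[*(C-u*.0655),.073],[*(C+u*.077),.044],[*(C-u*.077),.044]]))
E
```

```text
[ 0.4946 -0.4455  0.2653] [[ 0.2112  0.9774  0.0025]
 [ 0.9774 -0.2112 -0.0015]
 [-0.001   0.0028 -1.    ]] 0.07971336006985766 [ 62.2918  33.1531 -41.8335  78.1749  22.0295  76.697    7.9953]
[[323.1991  32.8061]
 [323.4613 153.951 ]
 [323.1731  19.3886]
 [323.4727 160.6372]]
```

View pics/w7.png

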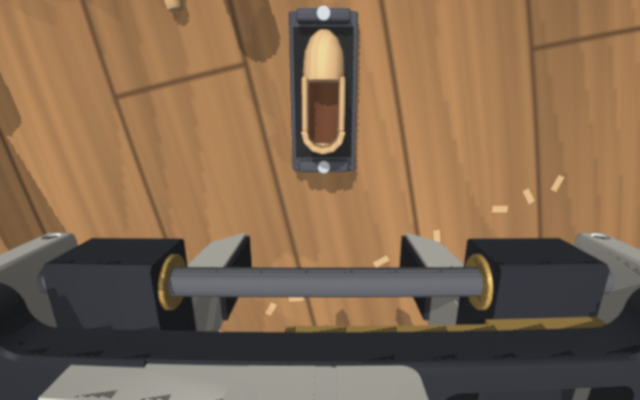

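The clog lies between the stops with even gaps (toe at row 30 and heel at row 154, stops at rows 20 and 161), well centred. Now to return the three, starting with the billet.

Emit:
servo_tool(motion=[[[0,0,0,0,0,0.13,0.13],[0,0,0,0,0,0.26,0.13],[0,0,0,0,0,0.39,0.13],[0,0,0,0,0,0.52,0.13],[0,0,0,0,0,0.64,0.13]]])

```text
clock: 33.98
eef_pos: [0.4936, -0.4448, 0.2622]
ee_rot: [[0.755, 0.655, -0.001], [0.655, -0.755, 0.001], [-0.0, -0.002, -1.0]]
ft_force: [-0.2, 0.0, 0.1]
width: 0.0797
gripper_force: 0.0
```

Emit:
servo_tool(motion=[[[0,0,0,0,0,0.13,0.13],[0,0,0,0,0,0.26,0.13],[0,0,0,0,0,0.39,0.13],[0,0,0,0,0,0.52,0.13],[0,0,0,0,0,0.638,0.13]]])

```text
clock: 34.6
eef_pos: [0.4936, -0.4447, 0.2621]
ee_rot: [[0.997, 0.077, -0.001], [0.077, -0.997, 0.001], [-0.001, -0.002, -1.0]]
ft_force: [-0.5, 0.5, -0.6]
width: 0.08
gripper_force: 0.0
```

Emit:
servo_tool(motion=[[[0,-4,0,0,0,0,0.13],[0,-9,0,0,0,0,0.13],[0,-14,0,0,0,0,0.13],[0,-19,0,0,0,0,0.13],[0,-24,0,0,0,0,0.13]]])

```text
clock: 35.22
eef_pos: [0.4739, -0.2042, 0.2624]
ee_rot: [[0.997, 0.08, -0.001], [0.08, -0.997, 0.001], [-0.001, -0.001, -1.0]]
ft_force: [1.3, 1.0, 0.8]
width: 0.0801
gripper_force: 0.0
```

Emit:
servo_tool(motion=[[[0,-5,0,0,0,0,0.13],[0,-10,0,0,0,0,0.13],[0,-15,0,0,0,0,0.13],[0,-20,0,0,0,0,0.13],[0,-25,0,0,0,0,0.13]]])

```text
clock: 35.85
eef_pos: [0.4538, 0.0444, 0.2626]
ee_rot: [[0.997, 0.08, -0.001], [0.08, -0.997, -0.0], [-0.001, 0.0, -1.0]]
ft_force: [0.7, -0.0, 0.2]
width: 0.0804
gripper_force: 0.0
```

Emit:
servo_tool(motion=[[[-1,-5,0,0,0,0,0.13],[-2,-10,0,0,0,0,0.13],[-3,-15,0,0,0,0,0.13],[-3.8,-20,0,0,0,0,0.13],[-3.8,-25,0,0,0,0,0.13]]])

```text
clock: 36.48
eef_pos: [0.3957, 0.29, 0.2626]
ee_rot: [[0.997, 0.081, -0.001], [0.081, -0.997, -0.001], [-0.001, 0.001, -1.0]]
ft_force: [0.7, -0.3, 1.0]
width: 0.08
gripper_force: 0.0
```

Emit:
servo_tool(motion=[[[0,-2,0,0,0,0,0.13],[0,-4.4,0,0,0,0,0.13],[0,-4.4,0,0,0,0,0.13],[0,-4.4,0,0,0,0,0.13]]])

```text
clock: 36.98
eef_pos: [0.3934, 0.3318, 0.2625]
ee_rot: [[0.997, 0.08, -0.001], [0.08, -0.997, -0.001], [-0.001, 0.001, -1.0]]
ft_force: [-0.2, -0.7, -0.5]
width: 0.08
gripper_force: 0.0
```

Emit:
servo_tool(motion=[[[0.15,0,5,0,0,0,0.13],[0.15,0,10,0,0,0,0.13],[0.15,0,14,0,0,0,0.13],[0.15,0,17.5,0,0,0,0.13],[0.15,0,20,0,0,0,0.13]]])

```text
clock: 37.6
eef_pos: [0.3952, 0.3308, 0.0615]
ee_rot: [[0.997, 0.078, -0.001], [0.078, -0.997, -0.002], [-0.001, 0.002, -1.0]]
ft_force: [0.4, -0.5, 0.7]
width: 0.0799
gripper_force: 0.0
```

Emit:
servo_tool(motion=[[[0,0,0,0,0,0,0.13],[0,0,0,0,0,0,0.13],[0,0,0,0,0,0,1],[0,0,0,0,0,0,1],[0,0,0,0,0,0,1]]], squeeze=25)

```text
clock: 38.22
eef_pos: [0.3954, 0.3329, 0.0634]
ee_rot: [[0.997, 0.079, 0.001], [0.079, -0.997, 0.0], [0.001, -0.0, -1.0]]
ft_force: [-0.3, -0.1, -0.3]
width: 0.054
gripper_force: 0.0
```

Emit:
servo_tool(motion=[[[0,0,0,0,0,0,1],[0,0,0,0,0,0,1]]])

```text
clock: 38.48
eef_pos: [0.3953, 0.3329, 0.0632]
ee_rot: [[0.997, 0.08, 0.0], [0.08, -0.997, -0.0], [0.0, 0.0, -1.0]]
ft_force: [-0.5, -0.3, 2.6]
width: 0.0465
gripper_force: 24.7
```

Emit:
servo_tool(motion=[[[0,0,-2,0,0,0,1],[0,0,-5,0,0,0,1],[0,0,-9,0,0,0,1],[0,0,-13,0,0,0,1],[0,0,-16,0,0,0,1]]])

```text
clock: 39.1
eef_pos: [0.3951, 0.3331, 0.2245]
ee_rot: [[0.997, 0.08, 0.001], [0.08, -0.997, 0.001], [0.001, -0.0, -1.0]]
ft_force: [1.7, 0.0, -1.8]
width: 0.0461
gripper_force: 24.7
```

Emit:
servo_tool(motion=[[[1.5,3,0,0,0,0,1],[4,7.5,0,0,0,0,1],[7,13,0,0,0,0,1],[10,18.7,0,0,0,0,1],[12.5,23.7,0,0,0,0,1]]])

```text
clock: 39.72
eef_pos: [0.5395, 0.1044, 0.2228]
ee_rot: [[0.997, 0.079, -0.0], [0.079, -0.997, -0.0], [-0.0, 0.0, -1.0]]
ft_force: [0.9, 1.0, -2.3]
width: 0.0462
gripper_force: 24.7
```

Emit:
servo_tool(motion=[[[0,0,3,0,0,0,1],[0,0,7,0,0,0,1],[0,0,11,0,0,0,1],[0,0,14,0,0,0,1],[0,0,14.5,0,0,0,1]]])

```text
clock: 40.35
eef_pos: [0.5371, 0.1061, 0.0761]
ee_rot: [[0.997, 0.08, -0.004], [0.08, -0.997, -0.001], [-0.004, 0.001, -1.0]]
ft_force: [-0.9, -0.5, -1.3]
width: 0.0463
gripper_force: 24.7
```

Emit:
servo_tool(motion=[[[0,0,0.2,0,0,0,1],[0,0,0.4,0,0,0,1],[0,0,0.6,0,0,0,1],[0,0,0.6,0,0,0,1]]])

```text
clock: 40.85
eef_pos: [0.5389, 0.1066, 0.0724]
ee_rot: [[0.997, 0.08, 0.001], [0.08, -0.997, -0.0], [0.001, 0.0, -1.0]]
ft_force: [-1.1, -0.9, -0.8]
width: 0.0464
gripper_force: 24.7
```

Emit:
servo_tool(motion=[[[0,0,0.3,0,0,0,1],[0,0,0.5,0,0,0,1],[0,0,0.6,0,0,0,1],[0,0,0.6,0,0,0,1]]])

```text
clock: 41.35
eef_pos: [0.5386, 0.1065, 0.0661]
ee_rot: [[0.997, 0.08, -0.0], [0.08, -0.997, -0.0], [-0.0, 0.0, -1.0]]
ft_force: [-1.8, -0.7, 3.5]
width: 0.0464
gripper_force: 24.7
```

Emit:
servo_tool(motion=[[[0,0,0,0,0,0,0.2],[0,0,0,0,0,0,0.13],[0,0,0,0,0,0,0.13],[0,0,-2,0,0,0,0.13],[0,0,-5,0,0,0,0.13]]])

```text
clock: 41.98
eef_pos: [0.538, 0.1064, 0.1158]
ee_rot: [[0.997, 0.08, -0.002], [0.08, -0.997, -0.0], [-0.002, 0.0, -1.0]]
ft_force: [-0.3, 1.1, -0.7]
width: 0.0795
gripper_force: 0.0
```

Emit:
servo_tool(motion=[[[0,0,-5,0,0,0,0.13],[0,0,-10,0,0,0,0.13],[-0.6,-3,-13,0,0,0,0.13],[-1.4,-7,-13,0,0,0,0.13],[-2.4,-12,-13,0,0,0,0.13]]])

```text
clock: 42.6
eef_pos: [0.5055, 0.2245, 0.2465]
ee_rot: [[0.997, 0.077, 0.001], [0.077, -0.997, -0.0], [0.001, 0.0, -1.0]]
ft_force: [-0.1, 0.1, -0.7]
width: 0.08
gripper_force: 0.0
```

Emit:
servo_tool(motion=[[[-1,-5,0,0,0,0,0.13],[-2,-9,0,0,0,0,0.13],[-2.2,-11.4,0,0,0,0,0.13],[-2.2,-11.4,0,0,0,0,0.13],[-2.2,-11.4,0,0,0,0,0.13]]])

```text
clock: 43.22
eef_pos: [0.4746, 0.3352, 0.2458]
ee_rot: [[0.997, 0.079, -0.0], [0.079, -0.997, -0.001], [-0.0, 0.001, -1.0]]
ft_force: [0.2, -1.2, -0.4]
width: 0.0801
gripper_force: 0.0
```

Down 18.4 cm onto the tin.

Emit:
servo_tool(motion=[[[0,0,5,0,0,0,0.13],[0,0,10,0,0,0,0.13],[0,0,14,0,0,0,0.13],[0,0,17,0,0,0,0.13],[0,0,18.4,0,0,0,0.13]]])

```text
clock: 43.85
eef_pos: [0.4744, 0.334, 0.0604]
ee_rot: [[0.997, 0.078, -0.001], [0.078, -0.997, -0.002], [-0.002, 0.002, -1.0]]
ft_force: [-0.1, -0.1, -0.3]
width: 0.0797
gripper_force: 0.0
```

Emit:
servo_tool(motion=[[[0,0,0,0,0,0,0.13],[0,0,0,0,0,0,0.13],[0,0,0,0,0,0,1],[0,0,0,0,0,0,1],[0,0,0,0,0,0,1]]])

```text
clock: 44.48
eef_pos: [0.4743, 0.3363, 0.0623]
ee_rot: [[0.997, 0.08, 0.0], [0.08, -0.997, 0.0], [0.0, -0.0, -1.0]]
ft_force: [0.7, 0.2, 0.1]
width: 0.0545
gripper_force: 0.0
```

Emit:
servo_tool(motion=[[[0,0,0,0,0,0,1],[0,0,0,0,0,0,1]]])

```text
clock: 44.72
eef_pos: [0.4743, 0.3362, 0.0623]
ee_rot: [[0.997, 0.08, 0.0], [0.08, -0.997, -0.0], [0.0, 0.0, -1.0]]
ft_force: [-1.4, -1.7, 3.7]
width: 0.0516
gripper_force: 25.0
```

Emit:
servo_tool(motion=[[[0,0,-2,0,0,0,1],[0,0,-5,0,0,0,1],[0,0,-9,0,0,0,1],[0,0,-13,0,0,0,1],[0,0,-17,0,0,0,1]]])

```text
clock: 45.35
eef_pos: [0.4737, 0.3361, 0.2343]
ee_rot: [[0.997, 0.08, -0.0], [0.08, -0.997, 0.0], [-0.0, -0.0, -1.0]]
ft_force: [0.2, 0.3, -2.8]
width: 0.0515
gripper_force: 25.0
```

Emit:
servo_tool(motion=[[[0.4,3,0,0,0,0,1],[0.9,7,0,0,0,0,1],[1.5,12,0,0,0,0,1],[2,16,0,0,0,0,1],[2.5,20,0,0,0,0,1]]])

```text
clock: 45.98
eef_pos: [0.5148, 0.1376, 0.233]
ee_rot: [[0.997, 0.08, 0.0], [0.08, -0.997, 0.0], [0.0, -0.0, -1.0]]
ft_force: [1.0, 0.0, -2.0]
width: 0.0516
gripper_force: 25.0
```

Emit:
servo_tool(motion=[[[0.6,5,0,0,0,0,1],[1.1,9,0,0,0,0,1],[1.6,12.5,0,0,0,0,1],[1.75,13.5,0,0,0,0,1],[1.75,13.5,0,0,0,0,1]]])

```text
clock: 46.6
eef_pos: [0.5431, 0.0056, 0.2325]
ee_rot: [[0.997, 0.079, 0.0], [0.079, -0.997, 0.0], [0.0, -0.0, -1.0]]
ft_force: [-0.1, 1.3, -3.0]
width: 0.052
gripper_force: 25.0
```

Emit:
servo_tool(motion=[[[0,0,4,0,0,0,1],[0,0,8,0,0,0,1],[0,0,12,0,0,0,1],[0,0,15,0,0,0,1],[0,0,16,0,0,0,1]]])

```text
clock: 47.22
eef_pos: [0.542, 0.0074, 0.0709]
ee_rot: [[0.997, 0.082, -0.003], [0.082, -0.997, 0.001], [-0.003, -0.001, -1.0]]
ft_force: [-0.1, 0.7, -2.8]
width: 0.0516
gripper_force: 25.0
```

Emit:
servo_tool(motion=[[[0,0,0,0,0,0,1],[0,0,0.2,0,0,0,1],[0,0,0.3,0,0,0,1],[0,0,0.3,0,0,0,1]]])

```text
clock: 47.72
eef_pos: [0.5435, 0.0056, 0.0695]
ee_rot: [[0.997, 0.079, 0.001], [0.079, -0.997, -0.0], [0.001, 0.0, -1.0]]
ft_force: [0.1, 0.1, -2.9]
width: 0.0516
gripper_force: 25.0
```

Emit:
servo_tool(motion=[[[0,0,0.2,0,0,0,1],[0,0,0.35,0,0,0,1],[0,0,0.42,0,0,0,1],[0,0,0.42,0,0,0,1]]])

```text
clock: 48.22
eef_pos: [0.5433, 0.0056, 0.0652]
ee_rot: [[0.997, 0.08, 0.0], [0.08, -0.997, -0.0], [0.0, 0.0, -1.0]]
ft_force: [-2.4, -1.6, 5.4]
width: 0.0518
gripper_force: 25.0
```

Emit:
servo_tool(motion=[[[0,0,0,0,0,0,0.2],[0,0,0,0,0,0,0.13],[0,0,0,0,0,0,0.13],[0,0,-2,0,0,0,0.13],[0,0,-5,0,0,0,0.13]]])

```text
clock: 48.85
eef_pos: [0.5425, 0.0056, 0.1146]
ee_rot: [[0.997, 0.08, -0.002], [0.08, -0.997, 0.0], [-0.002, -0.0, -1.0]]
ft_force: [0.2, 0.2, 0.3]
width: 0.0803
gripper_force: 0.0
```

Emit:
servo_tool(motion=[[[0,0,-5,0,0,0,0.13],[0,0,-10,0,0,0,0.13],[0.3,-3,-14,0,0,0,0.25],[0.8,-7,-14,0,0,0,0.35],[1.4,-12,-14,0,0,0,0.35]]])

```text
clock: 49.48
eef_pos: [0.5482, 0.1265, 0.2555]
ee_rot: [[0.997, 0.077, 0.002], [0.077, -0.997, -0.001], [0.002, 0.001, -1.0]]
ft_force: [0.1, 0.5, 0.6]
width: 0.0603
gripper_force: 0.0
```

Emit:
servo_tool(motion=[[[0.5,-5,0,0,0,0,0.35],[1,-10,0,0,0,0,0.35],[1.6,-15,0,0,0,0,0.35],[2.2,-19,0,0,0,0,0.35],[2.35,-21.1,0,0,0,0,0.35]]])

```text
clock: 50.1
eef_pos: [0.5535, 0.341, 0.2544]
ee_rot: [[0.997, 0.082, -0.001], [0.082, -0.997, 0.001], [-0.001, -0.001, -1.0]]
ft_force: [0.0, 0.4, -0.6]
width: 0.0598
gripper_force: 0.0
```

Emit:
servo_tool(motion=[[[0,0,0,0,0,0,0.35],[0,0,0,0,0,0,0.35],[0,0,0,0,0,0,0.35]]])

```text
clock: 50.48
eef_pos: [0.555, 0.3367, 0.2549]
ee_rot: [[0.997, 0.077, 0.0], [0.077, -0.997, -0.001], [0.0, 0.001, -1.0]]
ft_force: [-0.6, -0.2, 0.3]
width: 0.0599
gripper_force: 0.0
```

Emit:
servo_tool(motion=[[[0,0,4,0,0,0,0.35],[0,0,8,0,0,0,0.35],[0,0,11,0,0,0,0.35],[0,0,13,0,0,0,0.35],[0,0,13.8,0,0,0,0.35]]])

```text
clock: 51.1
eef_pos: [0.5543, 0.3377, 0.1161]
ee_rot: [[0.997, 0.079, -0.001], [0.079, -0.997, -0.001], [-0.001, 0.001, -1.0]]
ft_force: [0.4, 0.5, 0.1]
width: 0.0593
gripper_force: 0.0
```

Emit:
servo_tool(motion=[[[0,0,0,0,0,0,0.35],[0,0,0,0,0,0,0.35],[0,0,0,0,0,0,1],[0,0,0,0,0,0,1],[0,0,0,0,0,0,1]]], squeeze=30)

```text
clock: 51.72
eef_pos: [0.5543, 0.3386, 0.117]
ee_rot: [[0.997, 0.08, 0.0], [0.08, -0.997, 0.0], [0.0, -0.0, -1.0]]
ft_force: [0.7, -0.6, -0.1]
width: 0.0341
gripper_force: 0.0
```

Emit:
servo_tool(motion=[[[0,0,0,0,0,0,1],[0,0,0,0,0,0,1],[0,0,0,0,0,0,1]]])

```text
clock: 52.1
eef_pos: [0.5543, 0.3387, 0.1169]
ee_rot: [[0.997, 0.08, 0.0], [0.08, -0.997, 0.0], [0.0, -0.0, -1.0]]
ft_force: [-0.1, 1.0, 1.5]
width: 0.025
gripper_force: 30.0
```

Emit:
servo_tool(motion=[[[0,0,-2,0,0,0,1],[0,0,-5,0,0,0,1],[0,0,-9,0,0,0,1],[0,0,-13,0,0,0,1],[0,0,-17,0,0,0,1]]])

```text
clock: 52.72
eef_pos: [0.5539, 0.3384, 0.2892]
ee_rot: [[0.997, 0.08, 0.0], [0.08, -0.997, 0.0], [0.0, -0.0, -1.0]]
ft_force: [1.2, 0.5, -3.3]
width: 0.0249
gripper_force: 30.0
```

Emit:
servo_tool(motion=[[[-0.3,3,0,0,0,0,1],[-0.8,7,0,0,0,0,1],[-1.4,12,0,0,0,0,1],[-1.9,17,0,0,0,0,1],[-2.5,22,0,0,0,0,1]]])

```text
clock: 53.35
eef_pos: [0.5464, 0.1157, 0.2878]
ee_rot: [[0.997, 0.08, 0.0], [0.08, -0.997, -0.0], [0.0, 0.0, -1.0]]
ft_force: [0.8, -0.6, -4.1]
width: 0.0252
gripper_force: 30.0
```

Emit:
servo_tool(motion=[[[-0.6,5,0,0,0,0,1],[-1.2,10,0,0,0,0,1],[-1.7,15,0,0,0,0,1],[-2.2,19,0,0,0,0,1],[-2.5,21.2,0,0,0,0,1]]])

```text
clock: 53.98
eef_pos: [0.5382, -0.0988, 0.2877]
ee_rot: [[0.997, 0.077, -0.0], [0.077, -0.997, -0.001], [-0.0, 0.001, -1.0]]
ft_force: [0.9, -0.5, -3.3]
width: 0.025
gripper_force: 30.0
```

Emit:
servo_tool(motion=[[[0,0,2,0,0,0,1],[0,0,6,0,0,0,1],[0,0,10,0,0,0,1],[0,0,14,0,0,0,1],[0,0,16,0,0,0,1]]])

```text
clock: 54.6
eef_pos: [0.5377, -0.096, 0.1256]
ee_rot: [[0.997, 0.08, -0.002], [0.08, -0.997, 0.0], [-0.002, -0.0, -1.0]]
ft_force: [-0.6, 0.1, -2.9]
width: 0.0248
gripper_force: 30.0
```

Emit:
servo_tool(motion=[[[0,0,0,0,0,0,1],[0,0,0.2,0,0,0,1],[0,0,0.3,0,0,0,1],[0,0,0.3,0,0,0,1]]])

```text
clock: 55.1
eef_pos: [0.5392, -0.0961, 0.1245]
ee_rot: [[0.997, 0.079, 0.001], [0.079, -0.997, -0.0], [0.001, 0.0, -1.0]]
ft_force: [0.2, -0.3, -3.6]
width: 0.0243
gripper_force: 30.0
```

Emit:
servo_tool(motion=[[[0,0,0.2,0,0,0,1],[0,0,0.4,0,0,0,1],[0,0,0.46,0,0,0,1],[0,0,0.46,0,0,0,1]]])

```text
clock: 55.6
eef_pos: [0.5391, -0.096, 0.1198]
ee_rot: [[0.997, 0.08, 0.001], [0.08, -0.997, -0.0], [0.001, 0.0, -1.0]]
ft_force: [-2.2, 0.4, 5.9]
width: 0.025
gripper_force: 30.0
```

Emit:
servo_tool(motion=[[[0,0,0,0,0,0,0.45],[0,0,0,0,0,0,0.35],[0,0,0,0,0,0,0.35],[0,0,-2,0,0,0,0.35],[0,0,-5,0,0,0,0.35]]])

```text
clock: 56.22
eef_pos: [0.5381, -0.096, 0.1689]
ee_rot: [[0.997, 0.08, -0.002], [0.08, -0.997, 0.001], [-0.002, -0.001, -1.0]]
ft_force: [-0.3, -0.6, -0.2]
width: 0.0594
gripper_force: 0.0
```

Emit:
servo_tool(motion=[[[0,0,-5,0,0,0,0.35],[0,0,-10,0,0,0,0.35],[-2,0,-15,0,0,0,0.35],[-4,0,-20,0,0,0,0.35],[-4,-5,-22,0,0,0,0.35]]])

```text
clock: 56.85
eef_pos: [0.4951, -0.0526, 0.3919]
ee_rot: [[0.997, 0.072, 0.004], [0.072, -0.997, -0.002], [0.003, 0.003, -1.0]]
ft_force: [1.4, 1.0, -0.8]
width: 0.0597
gripper_force: 0.0
```

Emit:
servo_tool(motion=[[[0,-4,0,0,0,0,0.35],[0,-4,0,0,0,0,0.35],[0,-4,0,0,0,0,0.35],[0,-4,0,0,0,0,0.35]]])

```text
clock: 57.35
eef_pos: [0.4918, -0.0108, 0.3888]
ee_rot: [[0.997, 0.078, -0.001], [0.078, -0.997, -0.0], [-0.001, 0.0, -1.0]]
ft_force: [-0.3, 0.2, -0.4]
width: 0.0598
gripper_force: 0.0
```

```bash
python3 - <<'E'
from h import *
np.set_printoptions(precision=4,suppress=True)
c=bot.camera('wrist'); cv2.imwrite('pics/w8.png',c['color']); s=bot.sense(); print(s['eef_pos'],s['width'])
print(proj(c,[[.539,.107,.118],[.543,.0056,.108],[.539,-.0956,.168],[.5147,-.355,.05]]))
E
```

```text
[ 0.4919 -0.0107  0.3889] 0.05984415716987585
[[238.0066 126.238 ]
 [315.4362 128.6426]
 [399.7836 141.4151]
 [541.0784 164.5858]]
```

View pics/w8.png

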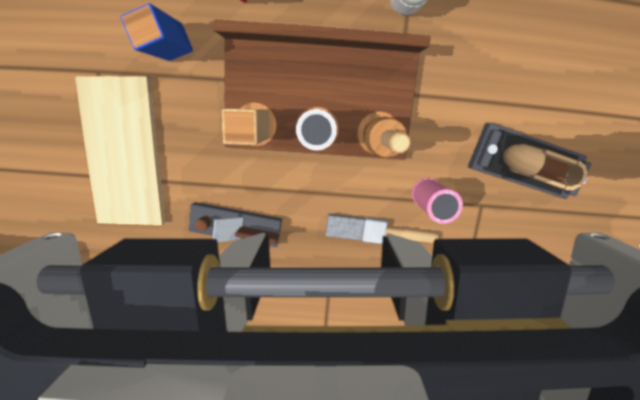

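The billet (240,126), tin (317,129) and mallet handle (399,141) are all back on their marks, each within about 2 px of its predicted position. The clog lies in the cradle, and the bystanders are where they were. Handing in.

```bash
python3 -c "
from cell import bot
print(bot.job_done())"
```

```text
the job is handed in; nothing more can be done
None
```

I handed the job in at about 57 s of robot time: the clog lies sole down in the middle of the cradle, and the billet, tin and mallet are back upright on their starting spots. Nothing fell over and the plane, brush and glue bottle look undisturbed, but the hand-in call returned no verdict, so this rests on my last camera picture and the arm's readings.

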